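# Park the magnifier lamp and find the tape measure that will not lock

### The job

First swing the magnifier lamp's arm smoothly clear of the mat, clockwise seen from above, until it is fully home against its park stop, and leave it there. Then, with the tape measures still standing on the mat, click their lock buttons down to find the one of the three that will not stay down; stand that one upright in the red tray and leave the two good ones locked and upright on the mat. Do not knock a tape over, and leave the jar, the battery and the screwdriver alone.

Things in the scene. Friction and masses are not known exactly. Their poses are not given: they have to be found in the camera images.
- lamp_arm (a joint): angle (rad) of the magnifier lamp's horizontal white arm about its vertical post. It grows as the arm swings clockwise seen from above. At 0 the arm points along -x of the stand (which is turned at most 0.06 rad from the world axes); 0.26 is the park stop, a rigid end of travel on the robot's left; it starts over the mat, between -0.9 and -0.65 (other end -1.0). A stiff-ish friction hinge: it stays where it is left and takes about 2 N at the handle
- lamp_handle (a point): middle of the grip length of the lamp's black upright round handle, 16 mm in diameter, standing 60 mm tall (z 136 to 196 mm above the table) on the far end of the lamp head, 345 mm from the hinge axis; this point is 20 mm below its top and 40 mm above the head's upper face
- lamp_hinge (a point): point on the vertical hinge axis of the lamp arm, at the same height (176 mm) as the handle point. The post (26 mm thick, 180 mm high, foot 110 mm across) is fixed
- lamp_head (a point): centre of the underside of the round white magnifier head, 120 mm across, 24 mm thick, 300 mm from the hinge, underside 112 mm above the table; its arm is a 16 x 20 mm bar at 115 to 135 mm height. It turns with the arm
- mat: black rubber inspection mat, 130 mm (x) by 330 mm (y), 3 mm thick, fixed; origin at the centre of its underside
- tray_in (a point): centre of the inner floor (4 to 5 mm above the table) of the fixed red open tray, 160 mm (x) by 140 mm (y) outside, walls 4 mm thick and 25 mm high
- tape_a_mid (a point): centre of the left (+y) yellow tape measure on the mat, a loose upright case 70 mm long (its x axis; steel hook at -x), 42 mm wide (y), 62 mm tall without the button, 0.28 kg; this point is 31 mm above its underside. Neighbours stand about 100 mm apart
- lock_a (a joint): how far (m) the lock button of that tape is pressed: 0 up, 0.008 fully down. It takes 3 N to press down on a sound tape, where it stays down by itself when let go (held by friction: press it the whole way); on the faulty one it takes up to about 9 N and springs back up to within 2 mm when let go. Which tape is faulty changes from run to run and is not visible. A locked button stands 4 mm out of the case. No button needs unlocking
- lock_a_top (a point): centre of the top face of that round black button, 20 mm across, in the middle of the case's top, 12 mm above it when up; it goes down with the button
- tape_b_mid (a point): centre of the middle yellow tape measure on the mat, a loose upright case 70 mm long (its x axis; steel hook at -x), 42 mm wide (y), 62 mm tall without the button, 0.28 kg; this point is 31 mm above its underside. Neighbours stand about 100 mm apart
- lock_b (a joint): how far (m) the lock button of that tape is pressed: 0 up, 0.008 fully down. It takes 3 N to press down on a sound tape, where it stays down by itself when let go (held by friction: press it the whole way); on the faulty one it takes up to about 9 N and springs back up to within 2 mm when let go. Which tape is faulty changes from run to run and is not visible. A locked button stands 4 mm out of the case. No button needs unlocking
- lock_b_top (a point): centre of the top face of that round black button, 20 mm across, in the middle of the case's top, 12 mm above it when up; it goes down with the button
- tape_c_mid (a point): centre of the right (-y) yellow tape measure on the mat, a loose upright case 70 mm long (its x axis; steel hook at -x), 42 mm wide (y), 62 mm tall without the button, 0.28 kg; this point is 31 mm above its underside. Neighbours stand about 100 mm apart
- lock_c (a joint): how far (m) the lock button of that tape is pressed: 0 up, 0.008 fully down. It takes 3 N to press down on a sound tape, where it stays down by itself when let go (held by friction: press it the whole way); on the faulty one it takes up to about 9 N and springs back up to within 2 mm when let go. Which tape is faulty changes from run to run and is not visible. A locked button stands 4 mm out of the case. No button needs unlocking
- lock_c_top (a point): centre of the top face of that round black button, 20 mm across, in the middle of the case's top, 12 mm above it when up; it goes down with the button
- jar_mid (a point): bystander: amber glass jar, 64 mm across, 85 mm tall, its centre (42 mm up)
- battery_mid (a point): bystander: black and blue power-tool battery, 75 x 60 x 54 mm, its centre (27 mm up)
- driver_mid (a point): bystander: orange screwdriver lying flat between the robot and the mat; point at the underside of its middle
Mind the look-alikes: they are no part of the job. Several things look just like the part that bears tray_in: the one meant starts nearest to the robot's base.

How it is judged:
By the outcome, as a careful person would: the job done as asked, in the order asked, and still so for the second after the job is handed in, with the robot touching nothing.
It also fails if it takes over 59 s, if anything falls off the work surface, if the arm or the gripper's body presses on something with over 40 N, if the wrist force passes 120 N, or if a joint passes its speed limit or range.

### The arm

A 7-joint arm with a two-finger parallel gripper is mounted at the origin on the work surface. World frame = base frame: x ahead of the robot, y to its left, z up, the work surface at z = 0. Lengths are in m, angles in rad, forces in N, time in s.
With the tool pointing down it reaches from about 0.425 to 0.925 m from the base axis. Payload 6.8 kg.
Tool frame: the origin (TCP) lies at the very end of the fingers, on their centre line; the grasp point (between the pads) lies bot.grip_point_offset behind it (bot.grip_point_offset is the distance from the TCP to the grasp point, in m); z points along the fingers, y is the line along which they close (so a half turn about z gives the same grasp; the last joint's range is limited). The gripper opens to 85 mm and grips with 20 to 120 N. Pads are 22 mm wide; open, the fingers measure 114 mm over their backs; the gripper's body (76 mm by 85 mm) begins 54 mm behind the grasp point. The pads swing forward as they close: fully open they stand 13 mm farther back than shut.
Start: joints at [1.067, 0.477, 0.022, 1.555, -0.011, 1.109, -0.083], TCP at [0.26, -0.623, 0.231] pointing down, gripper open.
Joint ranges: [-2.96, 2.96], [-0.34, 2.1], [-1.41, 1.46], [0.24, 2.44], [-1.37, 4.51], [0.17, 1.92], [-2.96, 2.96]. Speed limits (rad/s): [2.39, 2.39, 3.14, 3.14, 3.14, 3.14, 3.14].

### API

Orientations are given as a unit quaternion [w, x, y, z].
In Python, from station import bot, imaging gives the robot as it stands. The module is installed in compiled form; this text tells all that it offers.
- The arm moves only by the tool carry_out, never from a script. Its argument "targets" is one flat list of numbers, 5 for each row, row after row: the closure in counts, from 0 (fully open) to 255 (shut), then the shift along the world's x, y, z in mm, then the turn about the world's z in degrees. A call has 1 to 20 rows; each row shifts and turns the commanded pose from where the row before left it; what a row does not reach is not made up. A row lasts 1/10 s, in which the tool goes at most 50 mm and 8.59 degrees, less where a joint would pass 70% of its speed; a pose out of reach is approached as far as the arm can. A call is refused whole if a number of a shift passes 50 or a number of a turn 8.59, either way. A call with a gripper value outside its range is refused whole. The fingers move at their own pace and stop on an object; "newtons" is the grip in N (left out, the last holds). Time passes only in rows, so rows that do not move let the fingers close. It gives the time, the measured TCP pose, the force, the opening and the grip force at its end, in the units of the state.
- bot.get_obs(): the state, without advancing time (a new reading comes with each control period).
- imaging.read_camera(name): name is "scene" or "top"; returns a dict with "frame" (420x560x3 uint8, red, green, blue), "fov_y" (degrees; the focal length in pixels is half the picture's height over the tangent of half this angle, whatever the lens; pixels are square), "cx", "cy" (the principal point, pixels), "pose" (4x4, takes a point from camera to world coordinates). Camera axes: x right, y up, looking along -z (the intrinsics and any distortion apply to the point x, -y, -z); pixel columns grow to the right and rows downward; lengths in m; the calibration is good to about 2 mm. A picture is of the moment at which its call begins. There is no depth.
- bot.hand_in(): hands the job in; it is judged then, once.
The state is a dict: "t": time; "q": joint angles; "joint_vel": joint speeds; "joint_torque": joint torques, N m; "eef_pos": TCP position; "tool_rot": TCP orientation; "contact_force": force on the tool from outside, world axes, zero at the start; "torque": the same for the moment, N m; "gripper_width": opening from 0.0 (shut) to 1.0 (fully open); "grasp_force": force on a finger pad.
Only numpy, scipy, OpenCV 4.12 (cv2) and the standard library are available. Lean on these libraries where they do the work, as an engineer would, in place of code of your own. Each camera call takes 0.05 s, during which the arm holds its last target. There are 200 camera calls.

## Working session

There is one attempt and no reset: what is moved stays moved. The work goes in short steps, Python scripts to look and compute and a tool call to move; the robot and the scene stay as the last step left them, time stands still between calls to the robot, and variables do not carry over. Pictures are saved under pics/ and viewed, at most 10 in all, crops included, and the job is handed in when it is done.

Besides the shell and the picture viewer there is one more tool, called after ">>>" as name(argument=value, ...), one argument or row to a line, values as JSON. carry_out: Moves the arm, as the interface text tells. Its arguments: {"type":"object","properties":{"targets":{"type":"array","items":{"type":"number"}},"newtons":{"type":"number"}},"required":["targets"]}

```bash
mkdir -p pics; cat > h.py <<'E'
import numpy as np, cv2
from station import bot, imaging
def grab(n,f=None):
    c=imaging.read_camera(n)
    if f: cv2.imwrite('pics/'+f,c['frame'][:,:,::-1])
    return c
def ray(c,u,v):
    f=c['frame'].shape[0]/2/np.tan(np.radians(c['fov_y'])/2)
    P=np.array(c['pose']); d=P[:3,:3]@np.array([(u-c['cx'])/f,-(v-c['cy'])/f,-1.])
    return P[:3,3],d
def onz(c,u,v,z):
    o,d=ray(c,u,v); return o+d*(z-o[2])/d[2]
def proj(c,p):
    f=c['frame'].shape[0]/2/np.tan(np.radians(c['fov_y'])/2)
    P=np.array(c['pose']); q=P[:3,:3].T@(np.array(p)-P[:3,3])
    return c['cx']+f*q[0]/-q[2], c['cy']-f*q[1]/-q[2]
E
python3 - <<'E'
from h import *
for n in('scene','top'):
    c=grab(n,n+'1.png'); print(n,{k:(np.round(v,3).tolist() if k=='pose' else v) for k,v in c.items() if k!='frame'})
o=bot.get_obs();print(o,bot.grip_point_offset)
E
```

```text
scene {'fov_y': 53.476109713012, 'cx': 274.38334805478763, 'cy': 212.36030496063182, 'pose': [[-0.737, -0.442, 0.511, 1.177], [0.676, -0.464, 0.573, 0.538], [-0.016, 0.768, 0.641, 0.913], [0.0, 0.0, 0.0, 1.0]]}
top {'fov_y': 50.97053084225733, 'cx': 281.482974459654, 'cy': 207.3060122631227, 'pose': [[0.015, 0.995, -0.102, 0.424], [-1.0, 0.014, -0.004, -0.15], [-0.003, 0.102, 0.995, 1.439], [0.0, 0.0, 0.0, 1.0]]}
{'t': 0.1, 'q': array([ 1.06691452,  0.47771731,  0.02236351,  1.55631905, -0.01148586,
        1.10930719, -0.08315008]), 'joint_vel': array([-0.00101595, -0.00188906,  0.00091328, -0.00196149, -0.00015866,
        0.00086689, -0.00076276]), 'joint_torque': array([ 4.60896015e-03, -5.97766757e+01,  1.61389444e+00, -2.81957531e+01,
        1.28729522e-02,  4.96356006e-03, -2.56807277e-05]), 'eef_pos': array([ 0.26000788, -0.62235119,  0.23043759]), 'tool_rot': array([-7.78682247e-04,  9.80487210e-01,  1.96581210e-01, -2.27403931e-04]), 'contact_force': array([ 0.37718098,  0.59991993, -0.13316538]), 'torque': array([ 0.00148496, -0.01277661,  0.00030921]), 'grasp_force': 0.0, 'gripper_width': 0.9963633061587139} 0.0187
```

View pics/top1.png

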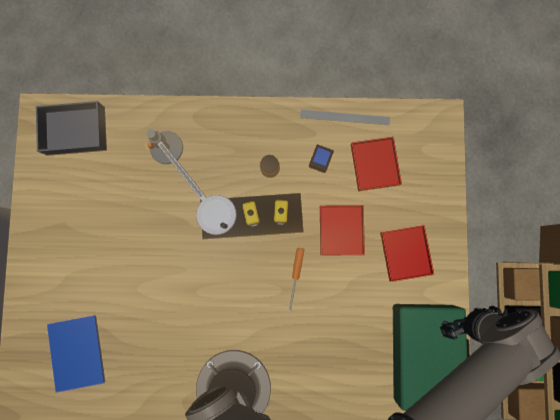

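View pics/scene1.png

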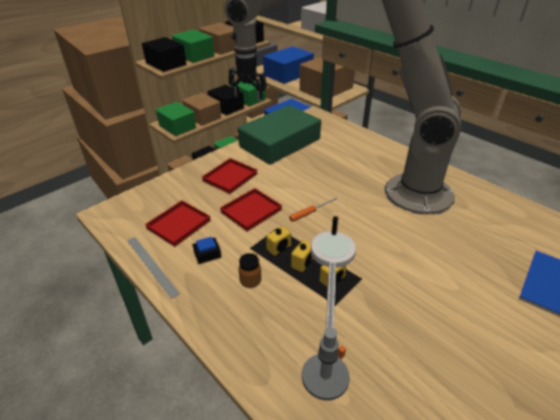

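Top view (up is +x, left is +y): lamp post foot at (166,147), head at (216,215), and dark handle at about (224,226). Tapes B and C are at (251,213) and (281,211), with A hidden under the head. The trays are at (342,230), (376,163) and (407,253), and the screwdriver is at (297,275). The scene view shows the same layout, with the handle top at about (335,218).

```bash
cat > m.py <<'E'
from h import *
def masks(c):
    h=cv2.cvtColor(c['frame'],cv2.COLOR_RGB2HSV)
    return dict(red=cv2.inRange(h,(0,180,90),(6,255,255))|cv2.inRange(h,(174,180,90),(180,255,255)),
      yellow=cv2.inRange(h,(22,150,100),(34,255,255)),dark=cv2.inRange(h,(0,0,0),(180,255,48)))
def blobs(m,a=20):
    n,l,s,ce=cv2.connectedComponentsWithStats(m)
    return [(ce[i],s[i],l==i) for i in range(1,n) if s[i,4]>=a]
E
python3 - <<'E'
from m import *
T=grab('top');S=grab('scene')
for c,n in((T,'top'),(S,'scene')):
    M=masks(c)
    for k,zz in(('red',.025),('yellow',.065),('dark',.003)):
        for ce,s,l in blobs(M[k],25):
            r=cv2.minAreaRect(np.argwhere(l)[:,::-1].astype(np.float32))
            if s[1]>130 and s[0]<430: print(n,k,ce.round(1),s,np.round(r[1],1),round(r[2],1),onz(c,*ce,zz).round(3), np.linalg.norm(onz(c,*ce,zz)[:2]).round(3))
print('base',onz(T,233,385,0),'foot T',onz(T,166,147,.0),'S',onz(S,326,376,0))
print('handle T',onz(T,224,226,.196),'S',onz(S,335,218,.196))
a=cv2.resize(T['frame'][120:270,130:350],None,fx=3.4,fy=3.4,interpolation=cv2.INTER_CUBIC)
b=cv2.resize(S['frame'][190:400,220:380],None,fx=2.4,fy=2.4,interpolation=cv2.INTER_CUBIC)
cv2.imwrite('pics/t2.png',a[:,:,::-1]);cv2.imwrite('pics/s2.png',b[:,:,::-1])
E
```

```text
top red [375.8 164.6] [ 352  139   49   51 1836] [46.1 42.6] 81.9 [ 0.714 -0.449  0.025] 0.843
top red [406.7 253.2] [ 382  226   51   55 2083] [49.3 43.9] 80.5 [ 0.428 -0.545  0.025] 0.693
top yellow [250.4 212.7] [243 201  16  24 251] [22. 13.] 77.0 [ 0.547 -0.047  0.065] 0.549
top yellow [280.5 210.7] [274 200  14  23 254] [12.9 21.9] 5.2 [ 0.554 -0.141  0.065] 0.572
top dark [ 64.8 150.8] [ 43 149  46   5 115] [ 3.1 45.1] 86.2 [0.75  0.579 0.003] 0.948
top dark [402.4 346.5] [394 305  64 102 711] [ 55.6 114.2] 29.9 [ 0.133 -0.533  0.003] 0.55
top dark [438.2 384.7] [389 340 101  80 619] [ 18.3 124.6] 45.4 [ 0.018 -0.644  0.003] 0.644
top dark [208.1 397.8] [191 387  35  22 205] [ 6.7 39.4] 56.3 [-0.033  0.078  0.003] 0.085
scene red [229.  174.9] [203 160  53  30 815] [26.2 47.9] 56.9 [ 0.444 -0.533  0.025] 0.694
scene red [250.3 208.4] [ 221  189   60   38 1131] [30.2 52.7] 59.9 [ 0.514 -0.327  0.025] 0.609
scene red [177.3 222.3] [ 147  202   62   42 1255] [30.5 56.3] 56.3 [ 0.731 -0.436  0.025] 0.851
scene yellow [278.1 236. ] [267 227  24  21 218] [13.9 22. ] 59.0 [ 0.567 -0.
[... 711 characters left out ...]
 [87.4 30.9] 34.0 [ 0.571 -0.059  0.003] 0.574
scene dark [206.7 254.1] [194 244  26  19 256] [18. 25.] 90.0 [ 0.735 -0.271  0.003] 0.784
scene dark [248.6 262.1] [240 254  18  17 247] [16. 17.] 90.0 [ 0.663 -0.157  0.003] 0.682
scene dark [131.5 303.9] [108 258  43  85 869] [91.4 12.6] 68.2 [ 0.994 -0.257  0.003] 1.027
scene dark [344.2 283.7] [336 271  24  32 410] [19.8 32.5] 45.0 [0.521 0.091 0.003] 0.529
scene dark [326.2 361.8] [321 359  13   5  31] [12.2  3.6] 9.5 [0.737 0.218 0.003] 0.768
base [0.00638259 0.00101319 0.        ] foot T [0.76818708 0.24404576 0.        ] S [0.76239299 0.24116092 0.        ]
handle T [0.49627933 0.01711598 0.196     ] S [0.50542962 0.02442191 0.196     ]
```

View pics/t2.png

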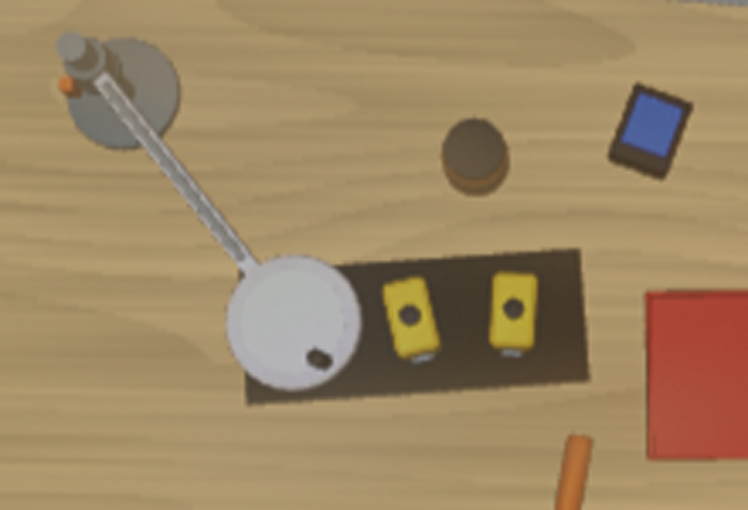

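View pics/s2.png

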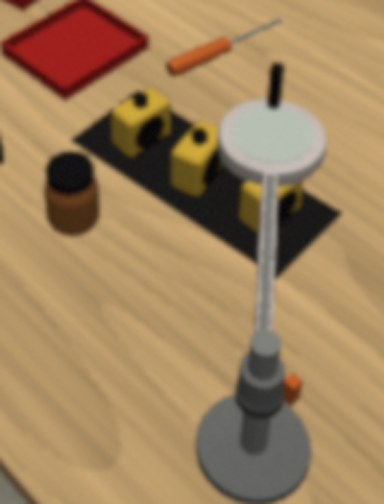

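```bash
python3 - <<'E'
from h import *
T=grab('top');S=grab('scene')
t=lambda u,v:(130+(u+.5)/3.4-.5,120+(v+.5)/3.4-.5)
s=lambda u,v:(220+(u+.5)/2.4-.5,190+(v+.5)/2.4-.5)
for n,a,b,z in(('b',(409,315),(200,134),.077),('c',(514,308),(140,97.5),.077),('handletop',(313,354.5),(277,67),.196),('handlebase',(326,362),(274,104),.136),('head',(293.5,322),(273,133),.136),('foot',(124,93),(253,445),0.01)):
    print(n,onz(T,*t(*a),z).round(4),onz(S,*s(*b),z).round(4))
for n,p in(('mat',[(580,249),(588,380),(247,404)]),('traytop',[(647,291),(647,459)])):
    for q in p: print(n,onz(T,*t(*q),.003 if n=='mat' else .025).round(4))
for b in((409,315),(514,308)): print(0)
# tapes orientations: hook end & far end
for n,p in(('b',[(384,283),(424,277),(437,347),(398,359)]),('c',[(493,273),(536,274),(533,348),(491,345)])):
    for q in p: print(n,onz(T,*t(*q),.065).round(3))
# nearest tray, saturated red
h=cv2.cvtColor(T['frame'],cv2.COLOR_RGB2HSV); m=cv2.inRange(h,(0,150,90),(6,255,255))|cv2.inRange(h,(174,150,90),(180,255,255))
m[:, :315]=0;m[:,370:]=0;m[:200]=0
p=cv2.boxPoints(cv2.minAreaRect(np.argwhere(m)[:,::-1].astype(np.float32)));print([onz(T,*q,.025).round(3) for q in p], onz(T,*p.mean(0),.025).round(3))
h=np.array([.765,.243]);print(bot.get_obs()['t'])
E
```

```text
b [ 0.5469 -0.0463  0.077 ] [ 0.5509 -0.0438  0.077 ]
c [ 0.5547 -0.142   0.077 ] [ 0.5588 -0.14    0.077 ]
handletop [0.5021 0.0238 0.196 ] [0.504  0.0236 0.196 ]
handlebase [0.4995 0.0206 0.136 ] [0.4992 0.021  0.136 ]
head [0.534 0.05  0.136] [0.5356 0.0515 0.136 ]
foot [0.7658 0.2409 0.01  ] [0.7668 0.2416 0.01  ]
mat [ 0.62   -0.2046  0.003 ]
mat [ 0.4935 -0.2135  0.003 ]
mat [0.4658 0.1125 0.003 ]
traytop [ 0.5777 -0.2677  0.025 ]
traytop [ 0.4192 -0.2686  0.025 ]
0
0
b [ 0.577 -0.022  0.065]
b [ 0.583 -0.058  0.065]
b [ 0.519 -0.072  0.065]
b [ 0.507 -0.036  0.065]
c [ 0.588 -0.122  0.065]
c [ 0.588 -0.162  0.065]
c [ 0.519 -0.16   0.065]
c [ 0.521 -0.121  0.065]
[array([ 0.421, -0.269,  0.025]), array([ 0.575, -0.268,  0.025]), array([ 0.577, -0.407,  0.025]), array([ 0.423, -0.406,  0.025])] [ 0.499 -0.337  0.025]
0.3
```

>>> carry_out(
  targets=[0, 9, 23, 7, 0, 0, 17, 46, 6, 1.5, 0, 17, 46, 0, 1.5, 0, 17, 46, 0, 1.5, 0, 17, 46, 0, 1.5, 0, 17, 46, 0, 1.5, 0, 17, 46, 0, 1.5, 0, 17, 46, 0, 1.5, 0, 17, 46, 0, 1.5, 0, 17, 46, 0, 1.5, 0, 17, 46, 0, 1.5, 0, 17, 46, 0, 1.5, 0, 17, 46, 0, 1.6, 0, 17, 46, 0, 0, 0, 9, 23, 0, 0, 0, 0, 0, 0, 0, 0, 0, 0, 0, 0],
  newtons=20,
)

```text
t: 2.0
eef_pos: [0.4991, 0.0211, 0.2441]
tool_rot: [0.0, 0.937, 0.349, -0.0]
contact_force: [-0.5, -1.3, -0.5]
gripper_width: 0.998
grasp_force: 0.0
```

>>> carry_out(
  targets=[0, 2, 1, -35, 0, 0, 0, 0, -35, 0, 0, 0, 0, -17, 0, 120, 0, 0, 0, 0, 220, 0, 0, 0, 0, 230, 0, 0, 0, 0, 255, 0, 0, 0, 0, 255, 0, 0, 0, 0, 255, 0, 0, 0, 0],
  newtons=20,
)

```text
t: 2.9
eef_pos: [0.5019, 0.0221, 0.1584]
tool_rot: [0.0, 0.937, 0.348, 0.001]
contact_force: [-1.7, -0.1, 6.4]
gripper_width: 0.181
grasp_force: 21.8
```

```bash
python3 - <<'E'
import numpy as np
w=np.r_[1,2,np.full(14,3.05),2.5,1.5,1.]; 
a=219.8;r=.3436
for d in w:
    b=a-d; p=lambda t:r*1e3*np.array([np.cos(np.radians(t)),np.sin(np.radians(t))])
    x=p(b)-p(a); print(f"255, {x[0]:.1f}, {x[1]:.1f}, 0, {-d},",end=' '); a=b
print(a)
E
```

```text
255, -3.8, 4.6, 0, -1.0, 255, -7.4, 9.5, 0, -2.0, 255, -10.6, 14.9, 0, -3.05, 255, -9.8, 15.5, 0, -3.05, 255, -8.9, 16.0, 0, -3.05, 255, -8.1, 16.4, 0, -3.05, 255, -7.2, 16.8, 0, -3.05, 255, -6.3, 17.2, 0, -3.05, 255, -5.3, 17.5, 0, -3.05, 255, -4.4, 17.8, 0, -3.05, 255, -3.5, 18.0, 0, -3.05, 255, -2.5, 18.1, 0, -3.05, 255, -1.5, 18.2, 0, -3.05, 255, -0.6, 18.3, 0, -3.05, 255, 0.4, 18.3, 0, -3.05, 255, 1.4, 18.2, 0, -3.05, 255, 1.9, 14.9, 0, -2.5, 255, 1.4, 8.9, 0, -1.5, 255, 1.1, 5.9, 0, -1.0, 169.09999999999985
```

>>> carry_out(
  targets=[255, -3.8, 4.6, 0, -1, 255, -7.4, 9.5, 0, -2, 255, -10.6, 14.9, 0, -3, 255, -9.8, 15.5, 0, -3, 255, -8.9, 16, 0, -3, 255, -8.1, 16.4, 0, -3, 255, -7.2, 16.8, 0, -3, 255, -6.3, 17.2, 0, -3, 255, -5.3, 17.5, 0, -3, 255, -4.4, 17.8, 0, -3, 255, -3.5, 18, 0, -3, 255, -2.5, 18.1, 0, -3, 255, -1.5, 18.2, 0, -3, 255, -0.6, 18.3, 0, -3, 255, 0.4, 18.3, 0, -3, 255, 1.4, 18.2, 0, -3, 255, 1.9, 14.9, 0, -2.5, 255, 1.4, 8.9, 0, -1.5, 255, 1.1, 5.9, 0, -1, 255, 0, 0, 0, 0],
)

```text
t: 4.9
eef_pos: [0.4284, 0.3087, 0.1583]
tool_rot: [-0.001, 0.997, -0.08, 0.001]
contact_force: [1.6, 0.3, 6.1]
gripper_width: 0.18
grasp_force: 21.9
```

>>> carry_out(
  targets=[255, 0.8, 3.9, 0, -0.7, 255, 0.8, 3.9, 0, -0.7, 255, 0.9, 3.9, 0, -0.7, 255, 0.9, 3.9, 0, -0.7, 255, 0, 0, 0, 0],
)

```text
t: 5.4
eef_pos: [0.4317, 0.3236, 0.1583]
tool_rot: [-0.001, 0.994, -0.105, 0.001]
contact_force: [0.4, 0.1, 6.4]
gripper_width: 0.176
grasp_force: 21.9
```

>>> carry_out(
  targets=[255, 0.5, 2, 0, -0.3, 255, 0.5, 2, 0, -0.3, 255, 0.5, 2, 0, -0.3, 255, 0.5, 2, 0, -0.3, 255, 0, 0, 0, 0],
)

```text
t: 5.9
eef_pos: [0.4336, 0.3311, 0.1584]
tool_rot: [-0.001, 0.993, -0.115, 0.001]
contact_force: [0.6, -1.3, 6.6]
gripper_width: 0.179
grasp_force: 21.9
```

>>> carry_out(
  targets=[255, 0.5, 2, 0, -0.3, 255, 0.5, 2, 0, -0.3, 255, 0, 0, 0, 0],
)

```text
t: 6.2
eef_pos: [0.4342, 0.3333, 0.1583]
tool_rot: [0.001, 0.993, -0.121, 0.0]
contact_force: [-2.5, -4.9, 11.9]
gripper_width: 0.183
grasp_force: 22.5
```

>>> carry_out(
  targets=[255, 0.6, 2.5, 0, 0, 255, 0, 0, 0, 0, 255, 0, 0, 0, 0],
)

```text
t: 6.5
eef_pos: [0.4341, 0.3333, 0.1582]
tool_rot: [0.003, 0.993, -0.121, -0.0]
contact_force: [-5.8, -13.4, 18.5]
gripper_width: 0.18
grasp_force: 23.8
```

>>> carry_out(
  targets=[0, 0, 0, 0, 0, 0, 0, 0, 0, 0, 0, 0, 0, 0, 0, 0, 0, 0, 0, 0, 0, 0, 0, 40, 0, 0, 0, 0, 45, 0, 0, 0, 0, 10, 0],
)

```text
t: 7.2
eef_pos: [0.4362, 0.3395, 0.2572]
tool_rot: [-0.003, 0.993, -0.12, 0.003]
contact_force: [0.2, 0.5, 0.2]
gripper_width: 1.001
grasp_force: 0.0
```

```bash
python3 - <<'E'
from h import *
T=grab('top');S=grab('scene')
a=cv2.resize(T['frame'][130:270,130:320],None,fx=4,fy=4,interpolation=cv2.INTER_CUBIC)
b=cv2.resize(S['frame'][200:350,230:420],None,fx=4,fy=4,interpolation=cv2.INTER_CUBIC)
cv2.imwrite('pics/t3.png',a[:,:,::-1]);cv2.imwrite('pics/s3.png',b[:,:,::-1])
o=bot.get_obs();print(o['t'],o['eef_pos'],o['contact_force'])
E
```

```text
7.3 [0.4354162  0.33835709 0.25428254] [-1.00571678 -0.26839874 -0.74531377]
```

View pics/t3.png

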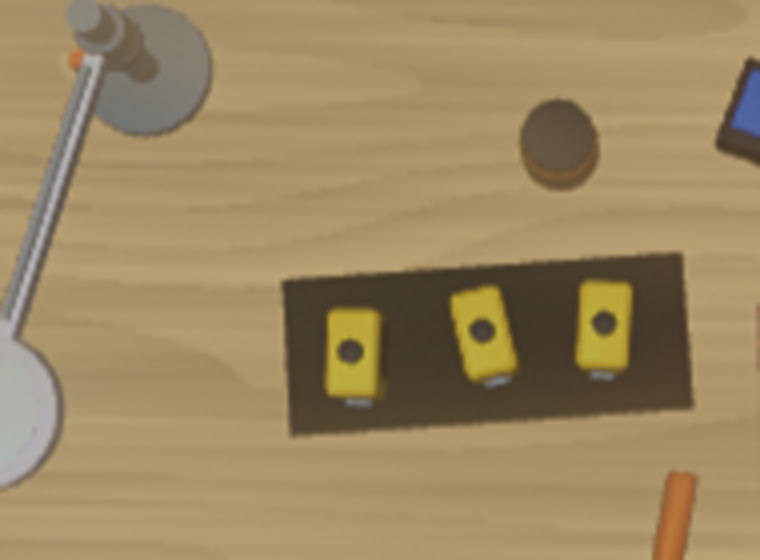

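View pics/s3.png

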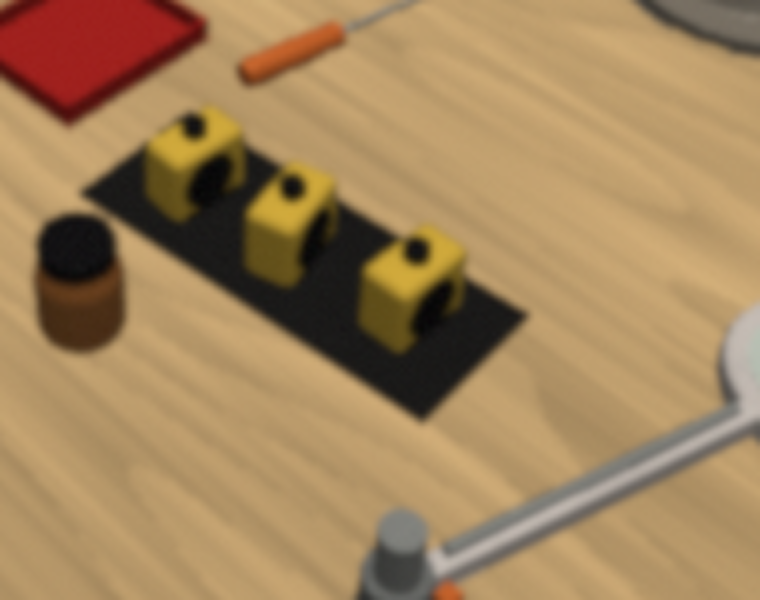

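Lamp is parked. The three buttons show in the top crop at (350,351), (482,330), (604,323) and in the scene crop at (417,248), (292,185), (193,125).

```bash
cat > tp.py <<'E'
from m import *
def tapes(c):
    out=[]
    for ce,s,l in blobs(masks(c)['yellow'],100):
        r=cv2.minAreaRect(np.argwhere(l)[:,::-1].astype(np.float32)); p=cv2.boxPoints(r)
        w=np.array([onz(c,*q,.065)[:2] for q in p]); e=[w[1]-w[0],w[2]-w[1]]; L=max(e,key=np.linalg.norm)
        out.append((w.mean(0).round(4),[np.linalg.norm(x).round(3) for x in e],np.degrees(np.arctan(L[1]/L[0])).round(1)))
    return out
E
python3 - <<'E'
from tp import *
T=grab('top');S=grab('scene')
t=lambda u,v:(130+(u+.5)/4-.5,130+(v+.5)/4-.5)
s=lambda u,v:(230+(u+.5)/4-.5,200+(v+.5)/4-.5)
for n,a,b in(('a',(350,351),(417,248)),('b',(482,330),(292,185)),('c',(604,323),(193,124))):
    print(n,onz(T,*t(*a),.077).round(4),onz(S,*s(*b),.075).round(4))
for x in tapes(T): print(x)
E
```

```text
a [0.5296 0.0551 0.077 ] [0.533  0.0568 0.075 ]
b [ 0.5474 -0.0468  0.077 ] [ 0.5513 -0.0451  0.075 ]
c [ 0.5542 -0.1414  0.077 ] [ 0.5586 -0.1411  0.075 ]
(array([ 0.5472, -0.0462]), [np.float64(0.041), np.float64(0.07)], np.float64(14.1))
(array([ 0.5535, -0.141 ]), [np.float64(0.041), np.float64(0.069)], np.float64(0.8))
(array([0.5303, 0.0558]), [np.float64(0.041), np.float64(0.066)], np.float64(1.6))
```

>>> carry_out(
  targets=[255, 13.6, -40.4, 0, 2, 255, 13.6, -40.4, 0, 2, 255, 13.6, -40.4, 0, 2, 255, 13.6, -40.4, -20, 2, 255, 13.6, -40.4, -20, 2, 255, 13.6, -40.4, -20, 2, 255, 13.6, -40.4, -20, 2, 255, 0, 0, -35, 0, 255, 0, 0, -30, 0, 255, 0, 0, 0, 0, 255, 0, 0, 0, 0],
)

```text
t: 8.5
eef_pos: [0.5286, 0.0546, 0.1063]
tool_rot: [0.0, 1.0, 0.002, -0.002]
contact_force: [0.5, 1.0, 0.7]
gripper_width: 0.001
grasp_force: 0.0
```

>>> carry_out(
  targets=[255, 2, 1, -15, 0, 255, 0, 0, -10, 0, 255, 0, 0, -4, 0, 255, 0, 0, -4, 0, 255, 0, 0, 0, 0],
)

```text
t: 9.0
eef_pos: [0.5315, 0.0556, 0.0742]
tool_rot: [0.0, 1.0, 0.002, -0.0]
contact_force: [-1.2, 0.1, 1.3]
gripper_width: -0.001
grasp_force: 0.7
```

>>> carry_out(
  targets=[255, 0, 0, -3, 0, 255, 0, 0, -2, 0, 255, 0, 0, 0, 0],
)

```text
t: 9.3
eef_pos: [0.5317, 0.0556, 0.0697]
tool_rot: [0.0, 1.0, 0.002, 0.0]
contact_force: [-2.2, -0.3, 2.2]
gripper_width: -0.001
grasp_force: 1.6
```

>>> carry_out(
  targets=[255, 0, 0, -2, 0, 255, 0, 0, -1, 0, 255, 0, 0, 0, 0],
)

```text
t: 9.6
eef_pos: [0.5323, 0.0557, 0.0689]
tool_rot: [0.0, 1.0, 0.001, 0.001]
contact_force: [-8.9, -1.1, 24.5]
gripper_width: 0.002
grasp_force: 12.9
```

>>> carry_out(
  targets=[255, 0, 0, 5, 0, 255, 0, 0, 0, 0],
)

```text
t: 9.8
eef_pos: [0.5323, 0.0556, 0.0724]
tool_rot: [-0.0, 1.0, 0.002, 0.001]
contact_force: [-2.2, 0.5, 6.3]
gripper_width: 0.001
grasp_force: 3.4
```

>>> carry_out(
  targets=[255, 0, 0, 0, 0, 255, 0, 0, 0, 0],
)

```text
t: 10.0
eef_pos: [0.5323, 0.0557, 0.072]
tool_rot: [-0.0, 1.0, 0.002, 0.001]
contact_force: [-1.6, -0.2, 6.6]
gripper_width: 0.001
grasp_force: 3.5
```

>>> carry_out(
  targets=[255, 0, 0, 2.5, 0, 255, 0, 0, 0, 0, 255, 0, 0, 0, 0],
)

```text
t: 10.3
eef_pos: [0.5324, 0.0556, 0.0743]
tool_rot: [-0.0, 1.0, 0.002, 0.001]
contact_force: [0.3, -0.2, 6.8]
gripper_width: -0.003
grasp_force: 3.2
```

>>> carry_out(
  targets=[255, 0, 0, 15, 0, 255, 0, 0, 10, 0, 255, 0, 0, 0, 0, 255, 0, 0, 0, 0],
)

```text
t: 10.7
eef_pos: [0.5318, 0.0554, 0.0988]
tool_rot: [0.0, 1.0, 0.001, 0.0]
contact_force: [-0.3, 1.1, -0.1]
gripper_width: -0.002
grasp_force: 0.0
```

```bash
python3 - <<'E'
from tp import *
S=grab('scene')
b=cv2.resize(S['frame'][200:350,230:420],None,fx=4,fy=4,interpolation=cv2.INTER_CUBIC)
cv2.imwrite('pics/s4.png',b[:,:,::-1])
E
```

```text
(no output)
```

View pics/s4.png

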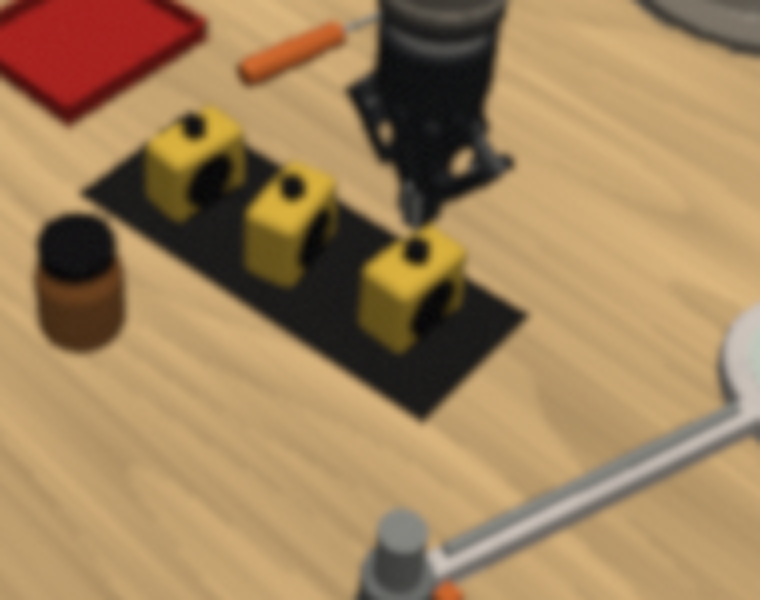

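A's button sprang back: it held about 6.7 N up to z = 0.074 and still shows at (417,250). Next I press B.

>>> carry_out(
  targets=[255, 5, -30, 0, 0, 255, 6, -40, 0, 0, 255, 6, -31, 0, 0, 255, 0, 0, -12, 0, 255, 0, 0, -6, 0, 255, 0, 0, -4, 0, 255, 0, 0, -4, 0, 255, 0, 0, -3, 0, 255, 0, 0, -2, 0, 255, 0, 0, 0, 0],
)

```text
t: 11.75
eef_pos: [0.5487, -0.0444, 0.069]
tool_rot: [-0.0, 1.0, 0.002, -0.0]
contact_force: [-6.2, 1.2, 12.8]
gripper_width: -0.002
grasp_force: 6.8
```

>>> carry_out(
  targets=[255, 0, 0, -2, 0, 255, 0, 0, -1, 0, 255, 0, 0, 0, 0],
)

```text
t: 12.05
eef_pos: [0.5493, -0.0443, 0.0687]
tool_rot: [0.0, 1.0, 0.002, 0.001]
contact_force: [-13.4, 0.9, 38.8]
gripper_width: 0.001
grasp_force: 19.4
```

>>> carry_out(
  targets=[255, 0, 0, 4, 0, 255, 0, 0, 3, 0, 255, 0, 0, 0, 0, 255, 0, 0, 0, 0],
)

```text
t: 12.45
eef_pos: [0.5487, -0.0453, 0.0715]
tool_rot: [-0.0, 1.0, 0.002, -0.0]
contact_force: [0.6, -0.1, 0.5]
gripper_width: 0.0
grasp_force: 0.0
```

>>> carry_out(
  targets=[255, 0, 0, 15, 0, 255, 0, 0, 12, 0, 255, 2, -30, 0, 0, 255, 3, -40, 0, 0, 255, 2, -26, 0, 0, 255, 0, 0, -12, 0, 255, 0, 0, -6, 0, 255, 0, 0, -4, 0, 255, 0, 0, -4, 0, 255, 0, 0, -3, 0, 255, 0, 0, -2, 0, 255, 0, 0, 0, 0],
)

```text
t: 13.65
eef_pos: [0.556, -0.1404, 0.069]
tool_rot: [-0.0, 1.0, 0.002, 0.0]
contact_force: [-4.7, 2.8, 12.8]
gripper_width: 0.0
grasp_force: 6.2
```

>>> carry_out(
  targets=[255, 0, 0, -2, 0, 255, 0, 0, 0, 0],
)

```text
t: 13.85
eef_pos: [0.5564, -0.1405, 0.0688]
tool_rot: [0.0, 1.0, 0.002, 0.0]
contact_force: [-9.4, 3.1, 28.9]
gripper_width: 0.001
grasp_force: 14.1
```

>>> carry_out(
  targets=[255, 0, 0, 3, 0, 255, 0, 0, 3, 0, 255, 0, 0, 0, 0, 255, 0, 0, 0, 0],
)

```text
t: 14.25
eef_pos: [0.5558, -0.1413, 0.0716]
tool_rot: [-0.0, 1.0, 0.002, -0.0]
contact_force: [-0.1, -0.6, 0.0]
gripper_width: 0.0
grasp_force: 0.0
```

B and C stayed down (no force 2.5 mm above the bottom), so A is the faulty one. I'll rise and re-measure.

>>> carry_out(
  targets=[255, 0, 0, 35, 0, 0, -2, 45, 20, 0, 0, -3, 45, 0, 0],
)

```text
t: 14.55
eef_pos: [0.553, -0.052, 0.1294]
tool_rot: [0.0, 1.0, -0.001, 0.003]
contact_force: [1.4, 0.2, 0.1]
gripper_width: 0.329
grasp_force: 0.0
```

```bash
python3 - <<'E'
from tp import *
T=grab('top')
for x in tapes(T): print(x)
o=bot.get_obs();print(o['t'],o['eef_pos'],o['tool_rot'])
E
```

```text
(array([ 0.5535, -0.141 ]), [np.float64(0.041), np.float64(0.069)], np.float64(0.8))
(array([0.5301, 0.0636]), [np.float64(0.025), np.float64(0.066)], np.float64(1.7))
14.6 [ 0.55142415 -0.04075146  0.1282795 ] [-0.00266138  0.99998045  0.00544403  0.00154557]
```

>>> carry_out(
  targets=[0, -6, 30, 0, 0.5, 0, -7, 35, 0, 0.5, 0, -7, 30, 0, 0.5, 0, 0, 8, 0, 0, 0, 0, 0, 0, 0, 0, 0, 0, 0, 0],
)

```text
t: 15.2
eef_pos: [0.5309, 0.0501, 0.1265]
tool_rot: [0.0, 1.0, 0.014, -0.0]
contact_force: [0.7, -0.3, 0.3]
gripper_width: 1.0
grasp_force: 0.0
```

>>> carry_out(
  targets=[0, 0, 6, -15, 0, 0, 0, 0, -35, 0, 0, 0, 0, -35, 0, 0, 0, 0, -15, 0, 0, 0, 0, -6, 0, 0, 0, 0, 0, 0],
)

```text
t: 15.8
eef_pos: [0.5309, 0.0567, 0.0207]
tool_rot: [0.0, 1.0, 0.014, -0.0]
contact_force: [0.6, 0.4, 0.7]
gripper_width: 0.999
grasp_force: 0.0
```

>>> carry_out(
  targets=[60, 0, 0, 0, 0, 90, 0, 0, 0, 0, 110, 0, 0, 0, 0, 130, 0, 0, 0, 0, 160, 0, 0, 0, 0, 160, 0, 0, 0, 0],
  newtons=30,
)

```text
t: 16.4
eef_pos: [0.5314, 0.0574, 0.0218]
tool_rot: [0.0, 1.0, 0.014, 0.001]
contact_force: [-1.3, -0.6, 7.3]
gripper_width: 0.489
grasp_force: 29.9
```

>>> carry_out(
  targets=[160, 0, 0, 10, 0, 160, 0, 0, 25, 0, 160, 0, 0, 35, 0, 160, 0, 0, 35, 0, 160, 0, 0, 15, 0, 160, 0, 0, 0, 0],
)

```text
t: 17.0
eef_pos: [0.5321, 0.0578, 0.1435]
tool_rot: [-0.0, 1.0, 0.015, 0.002]
contact_force: [-0.2, 0.2, -3.8]
gripper_width: 0.488
grasp_force: 31.7
```

>>> carry_out(
  targets=[160, -1, -10, 0, 0, 160, -2, -24, 0, 0, 160, -3, -35, 0, 0, 160, -3, -35, 0, 0, 160, -3, -35, 0, 0, 160, -3, -35, 0, 0, 160, -3, -35, 0, 0, 160, -3, -35, 0, 0, 160, -3, -35, 0, 0, 160, -3, -35, 0, 0, 160, -3, -35, 0, -0.5, 160, -1, -25, 0, -0.5, 160, -1, -14, 0, -0.5, 160, 0, -6, 0, 0, 160, 0, 0, 0, 0, 160, 0, 0, 0, 0],
)

```text
t: 18.6
eef_pos: [0.499, -0.3346, 0.1403]
tool_rot: [-0.001, 1.0, 0.003, -0.0]
contact_force: [0.5, 0.3, -2.9]
gripper_width: 0.489
grasp_force: 31.7
```

```bash
python3 - <<'E'
from tp import *
T=grab('top','t5.png')
for x in tapes(T): print(x)
o=bot.get_obs();print(o['t'],o['eef_pos'],o['tool_rot'],o['gripper_width'])
E
```

```text
(array([ 0.5465, -0.0466]), [np.float64(0.042), np.float64(0.073)], np.float64(15.1))
(array([ 0.5535, -0.141 ]), [np.float64(0.041), np.float64(0.069)], np.float64(0.8))
18.65 [ 0.49920068 -0.33455469  0.1405749 ] [-5.85658900e-04  9.99995911e-01  2.79652236e-03 -1.22570929e-04] 0.4925717373429999
```

View pics/t5.png

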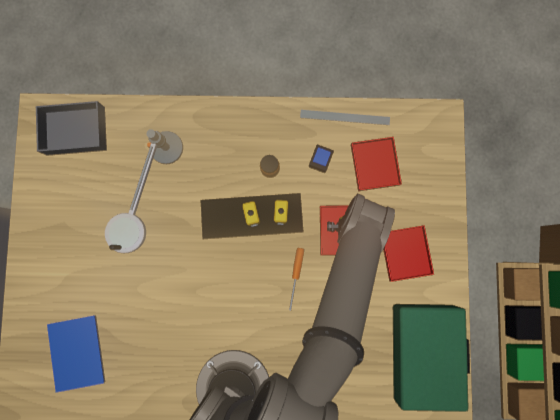

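Lamp is parked, with its head at (125,233). B and C stand on the mat at (251,213) and (281,212), and the gripper is over the tray at about (342,230). Lowering the tape.

>>> carry_out(
  targets=[160, 0, -2, -20, 0, 160, 0, 0, -30, 0, 160, 0, 0, -30, 0, 160, 0, 0, -20, 0, 160, 0, 0, -10, 0, 160, 0, 0, -3, 0, 160, 0, 0, -2, 0, 160, 0, 0, 0, 0],
)

```text
t: 19.45
eef_pos: [0.4995, -0.3387, 0.0267]
tool_rot: [0.0, 1.0, 0.002, 0.001]
contact_force: [0.5, 0.3, -3.2]
gripper_width: 0.49
grasp_force: 31.7
```

>>> carry_out(
  targets=[160, 0, 0, -1.5, 0, 160, 0, 0, -1, 0, 160, 0, 0, -1, 0, 160, 0, 0, 0, 0],
)

```text
t: 19.85
eef_pos: [0.4989, -0.3388, 0.0229]
tool_rot: [0.0, 1.0, 0.001, 0.0]
contact_force: [-1.3, 0.5, 0.8]
gripper_width: 0.489
grasp_force: 32.0
```

>>> carry_out(
  targets=[110, 0, 0, 0, 0, 95, 0, 0, 0, 0, 80, 0, 0, 0, 0, 50, 0, 0, 0, 0, 50, 0, 0, 0, 0],
)

```text
t: 20.35
eef_pos: [0.4988, -0.3386, 0.0223]
tool_rot: [0.0, 1.0, 0.002, 0.0]
contact_force: [-1.0, 0.9, 0.0]
gripper_width: 0.805
grasp_force: 0.0
```

>>> carry_out(
  targets=[50, 0, 0, 10, 0, 50, 0, 0, 30, 0, 50, 0, 0, 40, 0, 50, 0, 0, 45, 0, 50, 0, 0, 30, 0, 50, 0, -30, 20, 0, 50, 0, -45, 0, 0, 50, 0, -45, 0, 0, 50, 0, -45, 0, 0, 50, 0, -30, 0, 0, 50, 0, 0, 0, 0, 50, 0, 0, 0, 0, 50, 0, 0, 0, 0],
)

```text
t: 21.65
eef_pos: [0.4996, -0.5317, 0.1976]
tool_rot: [-0.001, 1.0, 0.002, 0.0]
contact_force: [0.9, -0.7, 0.4]
gripper_width: 0.807
grasp_force: 0.0
```

```bash
python3 - <<'E'
from tp import *
S=grab('scene')
b=cv2.resize(S['frame'][150:350,200:400],None,fx=3,fy=3,interpolation=cv2.INTER_CUBIC)
cv2.imwrite('pics/s6.png',b[:,:,::-1])
for x in tapes(grab('top')): print(x)
o=bot.get_obs();print(o['t'],o['eef_pos'],o['contact_force'],abs(o['joint_vel']).max())
E
```

```text
(array([ 0.5461, -0.0465]), [np.float64(0.041), np.float64(0.072)], np.float64(14.3))
(array([ 0.5535, -0.141 ]), [np.float64(0.041), np.float64(0.069)], np.float64(0.8))
(array([ 0.4968, -0.3382]), [np.float64(0.034), np.float64(0.062)], np.float64(-0.1))
21.75 [ 0.49966011 -0.53171297  0.19775545] [ 0.42746921  0.56104584 -0.19485425] 0.005126590447724388
```

View pics/s6.png

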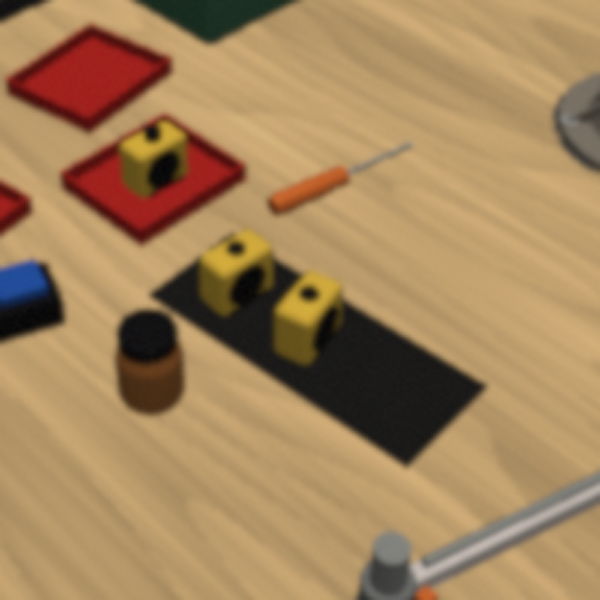

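The faulty tape stands upright in the nearest tray, with its button up at (153,133). The two good tapes stand on the mat with their buttons down at (236,248) and (310,293).

```bash
python3 -c "
from station import bot
print(bot.hand_in())"
```

```text
the job is handed in; nothing more can be done
None
```

The job is handed in at about 22 s: the lamp is home against its park stop, the faulty tape (left, A) stands upright in the nearest red tray, and B and C stand locked on the mat; hand-in returned no verdict.

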